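# Empty the long tumbling drum into its tray

## Task

Two hand-cranked tumbling drums stand on the glazing bench. Turn the longer drum by its crank handle until its open slot faces straight down and both brass balls have dropped into the tray beneath it, then let go and leave it so; do not turn the shorter drum.

Things in the scene. Friction and masses are not known exactly. Their poses are not given: they have to be found in the camera images.
- drum: Longer drum: steel cylinder 98 mm across, 122 mm long, dark wood ends, turning about a level axis 125 mm up. Origin: its centre. y: turning axis; z: out through the middle of its open slot (90 degrees wide, full length); x: starts pointing away from the robot. Starts slot up within 30 degrees. Stays where left (0.15 N m). End stops: -34 degrees from slot up, 38 past slot down.
- handle (a point): Middle of the longer drum's crank handle, a round dark wood bar 14 mm thick, 66 mm long, parallel to the axis; it does not spin on its arm. In the drum's frame: x -60, y -120, z 0 mm, so 90 degrees round from the slot. Starts on the robot's side of the axis; turn it (positive about y) up, over the top and down the far side: slot is down when it is level with the axis there.
- cradle: Fixed steel cradle of the longer drum. Origin on the bench under the drum's centre; y along the drum's axis, z up. Two posts (8 mm thick at y = +-73 mm, 142 mm high) carry the drum. Between them, under the drum, is the open tray: inside 150 mm along x, 120 mm along y, floor 14 mm and rim 40 mm above the bench. The two cradles may stand either way round, left or right.
- ball1: Brass ball, 20 mm in diameter, 35 g, lying loose in the longer drum. Origin at its centre.
- ball2: A second brass ball, the same, in the same drum.
- small_handle (a point): Middle of the shorter drum's crank handle, to be left alone. That drum is 72 mm across and 74 mm long, in its own cradle, axis 100 mm up; built the same way, its handle 46 mm from its axis and 96 mm along the axis (to the same end) from its centre.

How it is judged:
By the outcome, as a careful person would: the job done as asked, in the order asked, and still so for the second after the job is handed in, with the robot touching nothing.
It also fails if it takes over 40 s, if anything falls off the work surface, if the arm or the gripper's body presses on something with over 40 N, if the wrist force passes 120 N, or if a joint passes its speed limit or range.

## Robot

A 6-joint arm with a two-finger parallel gripper is mounted at the origin on the work surface. World frame = base frame: x ahead of the robot, y to its left, z up, the work surface at z = 0. Lengths are in mm, angles in degrees, forces in N, time in s.
With the tool pointing down it reaches from about 300 to 850 mm from the base axis. Payload 4.2 kg.
Tool frame: the origin (TCP) lies between the finger pads; the fingertips stand 22 mm ahead of it and the grasp point (between the pads) lies 3 mm ahead of it (env.finger_overhang is the distance from the TCP to the fingertips, in mm); z points along the fingers, y is the line along which they close (so a half turn about z gives the same grasp; the last joint's range is limited). The gripper opens to 91 mm and grips with 3 to 60 N. Pads are 32 mm wide; open, the fingers measure 118 mm over their backs; the gripper's body (76 mm by 178 mm) begins 60 mm behind the grasp point.
Start: joints at [-65.088, 18.312, 89.639, -0, 72.044, -1.146], TCP at [252.592, -516.564, 235.976] pointing down, gripper open.
Joint ranges: [-177.97, 177.97], [-48.28, 115.42], [12.27, 149.76], [-77.06, 257.06], [2.81, 150.46], [-146.56, 146.56]. Speed limits (degrees/s): [147.25, 147.25, 180, 180, 180, 180].

## Interface

Orientations are given as [roll, pitch, yaw] about the fixed x, y, z axes, in that order (R = Rz(yaw) Ry(pitch) Rx(roll)).
In Python, from workcell import state, cams, ticket, look_for, outline_of, env gives the robot as it stands.
- The arm moves only by the tool servo_tool, never from a script. Its argument "steps" is a list of rows, each a list of 3 entries, a list of its own where there are three numbers: the closure in counts, from 0 (fully open) to 255 (shut), then the shift along the tool's x, y, z in mm, then the turn, a rotation vector about the tool's x, y, z in rad. A call has exactly 10 rows; each row shifts and turns the commanded pose from where the row before left it, along the tool's axes as they then stand; what a row does not reach is not made up. A row lasts 1/10 s, in which the tool goes at most 50 mm and 8.59 degrees, less where a joint would pass 70% of its speed; a pose out of reach is approached as far as the arm can. A call with a gripper value outside its range is refused whole. The fingers move at their own pace and stop on an object; "squeeze" is the grip in N (left out, the last holds). Time passes only in rows, so rows that do not move let the fingers close, or fill a call up. It gives the time, the measured TCP pose, the force, the opening and the grip force at its end, in the units of the state.
- state(): the state, without advancing time (a new reading comes with each control period).
- cams.grab_frame(name): name is "scene" or "top"; returns a dict with "color" (400x640x3 uint8, red, green, blue), "z_map" (400x640 float32, mm along the optical axis (not along the pixel's ray), 0 where there is no reading), "fovy" (degrees; the focal length in pixels is half the picture's height over the tangent of half this angle, whatever the lens; pixels are square), "cx", "cy" (the principal point, pixels), "eye" and "rotation" of the camera in the world. Camera axes: x right, y up, looking along -z (the intrinsics and any distortion apply to the point x, -y, -z); pixel columns grow to the right and rows downward; lengths in mm; the calibration is good to about 2 mm. A picture is of the moment at which its call begins.
- ticket.job_done(): hands the job in; it is judged then, once.
Trained networks look in a picture, given as the dict that the camera call returned (one of the last four; its "shot" number tells which), for a name from the list of things; names that differ only in an ending like _2 or _b are one class to them, and where a whole thing is asked for, a point or a joint stands for the part that bears it (a point fixed in the world has none). Each returns a list of dicts, best first, with "confidence" (0 to 1); they miss things now and then, are a little off and sometimes report something else, mostly with a low value. They report only what shows in the picture. A call takes as long as a camera call.
- look_for(picture, thing): "at" ([column, row] in pixels, amid what is visible of it).
- outline_of(picture, thing): "pixels" (400x640 bool, what is visible of it) and "at" ([column, row] in pixels, amid what is visible of it).
The state is a dict: "time_s": time; "qpos": joint angles; "qvel": joint speeds; "effort": joint torques, N m; "ee_pos": TCP position; "ee_rot": TCP orientation; "force": force on the tool from outside, world axes, zero at the start; "torque": the same for the moment, N m; "gripper_width": finger opening in mm; "gripper_force": force on a finger pad.
Only numpy, scipy, OpenCV 4.12 (cv2) and the standard library are available. Lean on these libraries where they do the work, as an engineer would, in place of code of your own. Each camera call takes 0.05 s, during which the arm holds its last target. There are 200 camera calls.

## Working session

There is one attempt and no reset: what is moved stays moved. The work goes in short steps, Python scripts to look and compute and a tool call to move; the robot and the scene stay as the last step left them, time stands still between calls to the robot, and variables do not carry over. Pictures are saved under pics/ and viewed, at most 10 in all, crops included, and the job is handed in when it is done.

Besides the shell and the picture viewer there is one more tool, called as a command line: name --argument value ..., lists and objects as JSON in quotes. servo_tool: Moves the arm, as the interface text tells. Its arguments: {"type":"object","properties":{"steps":{"type":"array","items":{"type":"array"}},"squeeze":{"type":"number"}},"required":["steps"]}

```bash
mkdir -p pics; ls; cat > h.py <<'E'
import numpy as np, cv2
from workcell import state, cams, ticket, look_for, outline_of, env
def cloud(p):
    f=200/np.tan(np.radians(p['fovy'])/2); z=p['z_map']; v,u=np.mgrid[0:400,0:640]
    c=np.stack([(u-p['cx'])/f*z,-(v-p['cy'])/f*z,-z],-1)
    w=c@np.array(p['rotation']).T+np.array(p['eye']); w[z<=0]=np.nan
    return w
E
python3 - <<'E'
from h import *
for n in ['scene','top']:
    p=cams.grab_frame(n); cv2.imwrite(f'pics/{n}0.png',p['color'][...,::-1]); w=cloud(p)
    print(n,p['eye'],[k for k in p.keys()],p['fovy'])
    for t in ['drum','handle','cradle','small_handle','ball1']:
        for d in outline_of(p,t)[:3]:
            m=d['pixels']; q=w[m]; q=q[~np.isnan(q[:,0])]
            print(t,round(d['confidence'],2),np.round(d['at']),m.sum(),np.round(np.median(q,0)) if len(q) else None,np.round(np.percentile(q,[3,97],0)).tolist() if len(q) else '')
s=state();print(s)
E
```

```text
picsTraceback (most recent call last):
  File "<stdin>", line 3, in <module>
  File "h.py", line 6, in cloud
    w=c@np.array(p['rotation']).T+np.array(p['eye']); w[z<=0]=np.nan
      ~~~~~~~~~~~~~~~~~~~~~~~~~~~^~~~~~~~~~~~~~~~~~~
ValueError: operands could not be broadcast together with shapes (400,640) (3,)
```

```bash
sed -i "s/np.array(p\['rotation'\]).T/Rot.from_euler('xyz',p['rotation'],degrees=True).as_matrix().T/; 1a from scipy.spatial.transform import Rotation as Rot" h.py
python3 - <<'E'
from h import *
for n in ['scene','top']:
    p=cams.grab_frame(n); cv2.imwrite(f'pics/{n}0.png',p['color'][...,::-1]); w=cloud(p)
    print(n,{k:v for k,v in p.items() if k not in('color','z_map')})
    for t in ['drum','handle','cradle','small_handle','ball1']:
        for d in outline_of(p,t)[:3]:
            m=d['pixels']; q=w[m]; q=q[~np.isnan(q[:,0])]
            print(t,round(d['confidence'],2),np.round(d['at']),m.sum(),np.round(np.median(q,0)) if len(q) else None,np.round(np.percentile(q,[3,97],0)).tolist() if len(q) else '')
s=state();print(s)
E
```

```text
scene {'fovy': 44.22167649073496, 'cx': 320.5074094583065, 'cy': 201.6331658621865, 'eye': array([ 890.67120094, -217.33480717,  848.92908958]), 'rotation': array([30.46794217, -0.75587735, 69.80229463]), 'shot': 2}
drum 0.95 [251. 246.] 5500 [ 523. -195.  127.] [[492.0, -319.0, 79.0], [593.0, -129.0, 174.0]]
handle 0.62 [257. 246.] 5325 [ 522. -194.  127.] [[493.0, -317.0, 80.0], [593.0, -129.0, 174.0]]
cradle 0.97 [257. 273.] 10987 [ 565. -195.   80.] [[494.0, -289.0, 8.0], [627.0, -103.0, 166.0]]
small_handle 0.92 [460. 180.] 2546 [528. 188. 107.] [[469.0, 94.0, 72.0], [573.0, 231.0, 138.0]]
small_handle 0.39 [250. 248.] 5517 [ 523. -195.  127.] [[492.0, -319.0, 79.0], [593.0, -129.0, 173.0]]
ball1 0.48 [237. 263.] 115 [ 544. -223.   96.] [[535.0, -232.0, 89.0], [550.0, -215.0, 100.0]]
top {'fovy': 43.417715416227054, 'cx': 318.8377473915821, 'cy': 208.16611367572514, 'eye': array([ 388.40455651,  -45.20302836, 1258.43841992]), 'rotation': array([  4.84887829,  -0.4186579 , -90.39844683]), 'shot': 3}
drum 0.65 [380. 183.] 2708 [ 539. -199.  135.] [[489.0, -313.0, 79.0], [582.0, -1
[... 470 characters left out ...]
2.0, -153.0, 102.0]]
{'time_s': 0.65, 'qpos': array([-6.50873265e+01,  1.83095547e+01,  8.96379981e+01,  1.50155160e-03,
        7.20436091e+01, -1.14837656e+00]), 'qvel': array([-0.04010644,  0.00876669,  0.03454881, -0.00291626, -0.07748053,
       -0.03396296]), 'effort': array([ 9.20756211e-04, -4.12179601e+01, -2.32168239e+01,  7.27792270e-02,
        3.77238588e-02, -1.04362279e-06]), 'ee_pos': array([ 252.60833274, -516.56387437,  236.00626078]), 'ee_rot': array([ 1.79991135e+02, -1.25106801e-03,  2.60605873e+01]), 'force': array([ 0.24618   , -0.15968778,  0.24559883]), 'torque': array([ 0.03506447, -0.00971484, -0.02145192]), 'gripper_force': 0.0, 'gripper_width': 91.32373251970897}
```

View pics/scene0.png

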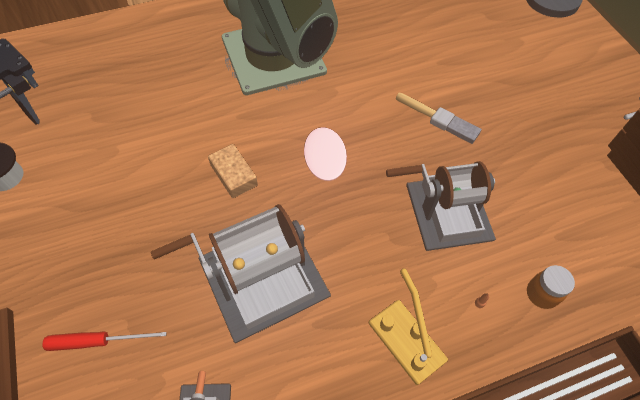

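View pics/top0.png

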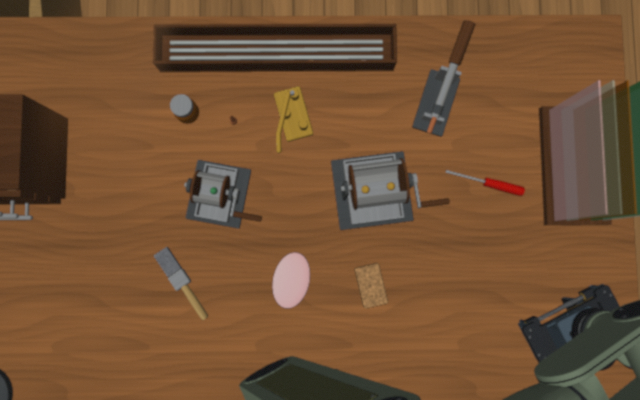

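The drum to turn is the one at scene (255,245) / top (380,185), two balls inside, handle at scene (172,247) / top (434,202). Shorter drum at top (215,193).

```bash
python3 - <<'E'
from h import *
for n in ['scene','top']:
    p=cams.grab_frame(n); w=cloud(p)
    m=outline_of(p,'cradle')[0]['pixels']; q=w[m]; q=q[~np.isnan(q[:,0])]
    for lo,hi in[(0,200),(3,14)]:
        b=q[(q[:,2]>lo)&(q[:,2]<hi)&(q[:,1]<0)]
        print(n,'plate',len(b),cv2.minAreaRect(b[:,:2].astype(np.float32)))
    # post tops
    for x in outline_of(p,'drum')[:1]:
        d=w[x['pixels']]; d=d[~np.isnan(d[:,0])]
    g=w.reshape(-1,3); g=g[~np.isnan(g[:,0])]
    h=g[(g[:,2]>60)&(g[:,2]<190)&(g[:,0]>420)&(g[:,0]<640)&(g[:,1]<-265)&(g[:,1]>-380)]
    print('band',len(h),np.percentile(h,[1,50,99],0).round())
    hh=h[h[:,1]<-296]; c=hh.mean(0); u,s,v=np.linalg.svd(hh-c,full_matrices=False)
    print('handle',len(hh),c.round(1),v[0].round(3),np.ptp((hh-c)@v[0]).round(), hh.min(0).round(),hh.max(0).round())
    post=h[h[:,2]>130]; print('posttop',np.median(h[h[:,1]>-290],0).round())
    g2=g[(g[:,2]>132)&(g[:,0]>420)&(g[:,0]<660)&(g[:,1]<-50)&(g[:,1]>-330)]
    print('high',len(g2),g2.min(0).round(),g2.max(0).round())
E
```

```text
scene plate 11013 ((526.1271362304688, -224.04486083984375), (225.19760131835938, 271.0274963378906), 0.8758830428123474)
scene plate 3177 ((541.3760375976562, -188.4467010498047), (178.62289428710938, 186.35333251953125), 6.722297191619873)
band 623 [[ 488. -346.  124.]
 [ 502. -294.  138.]
 [ 565. -266.  142.]]
handle 301 [ 499.9 -321.6  137.8] [ 0.13  -0.991  0.005] 52.0 [ 489. -347.  128.] [ 508. -296.  143.]
posttop [ 527. -275.  137.]
high 2620 [ 487. -330.  132.] [ 599. -107.  180.]
top plate 5458 ((542.3115844726562, -214.8932342529297), (181.64923095703125, 243.5420379638672), 7.4569292068481445)
top plate 1432 ((540.8999633789062, -206.60891723632812), (179.72698974609375, 226.63653564453125), 7.418552398681641)
band 309 [[ 484. -344.  127.]
 [ 498. -290.  139.]
 [ 559. -266.  145.]]
handle 137 [ 494.8 -320.7  139.2] [-0.122  0.992  0.003] 51.0 [ 486. -346.  133.] [ 504. -296.  145.]
posttop [ 515. -274.  138.]
high 1535 [ 481. -329.  132.] [ 594. -104.  182.]
```

servo_tool --steps '[[0,[0,0,0],[0,0,-0.138]],[0,[0,0,0],[0,0,-0.138]],[0,[0,0,0],[0,0,-0.138]],[0,[0,0,0],[0,0,-0.138]],[0,[0,0,0],[0,0,-0.138]],[0,[0,0,0],[0,0,-0.138]],[0,[0,0,0],[0,0,-0.138]],[0,[0,0,0],[0,0,-0.138]],[0,[0,0,0],[0,0,-0.138]],[0,[0,0,0],[0,0,0]]]' --squeeze 15

```text
time_s: 1.95
ee_pos: [252.6, -516.6, 236.0]
ee_rot: [180.0, 0.0, 97.2]
force: [0.1, -0.0, -0.2]
gripper_width: 91.4
gripper_force: 0.0
```

servo_tool --steps '[[0,[16.6,26.7,0],[0,0,0]],[0,[16.6,26.7,0],[0,0,0]],[0,[16.6,26.7,0],[0,0,0]],[0,[16.6,26.7,0],[0,0,0]],[0,[16.6,26.7,0],[0,0,0]],[0,[16.6,26.7,0],[0,0,0]],[0,[16.6,26.7,0],[0,0,0]],[0,[16.6,26.7,0],[0,0,0]],[0,[16.6,26.7,0],[0,0,0]],[0,[16.6,26.7,0],[0,0,0]]]'

```text
time_s: 2.95
ee_pos: [497.6, -317.4, 236.0]
ee_rot: [180.0, 0.0, 97.0]
force: [-0.2, -0.6, -0.6]
gripper_width: 91.0
gripper_force: 0.0
```

servo_tool --steps '[[0,[0,0,14],[0,0,0]],[0,[0,0,14],[0,0,0]],[0,[0,0,14],[0,0,0]],[0,[0,0,14],[0,0,0]],[0,[0,0,14],[0,0,0]],[0,[0,0,14],[0,0,0]],[0,[0,0,14],[0,0,0]],[0,[0,0,0],[0,0,0]],[0,[0,0,0],[0,0,0]],[0,[0,0,0],[0,0,0]]]'

```text
time_s: 3.95
ee_pos: [497.1, -318.7, 138.9]
ee_rot: [179.9, 0.1, 97.2]
force: [-0.0, 0.0, 0.1]
gripper_width: 91.3
gripper_force: 0.0
```

```bash
python3 - <<'E'
from h import *
s=state();print(s['ee_pos'],s['force'],s['gripper_width'])
p=cams.grab_frame('scene'); c=p['color'][180:310,110:330,::-1]; cv2.imwrite('pics/a.png',cv2.resize(c,None,fx=3.5,fy=3.5))
E
```

```text
[ 497.12030211 -318.65394594  138.87056505] [-0.02018181  0.02378755  0.05678226] 91.33681707403642
```

View pics/a.png

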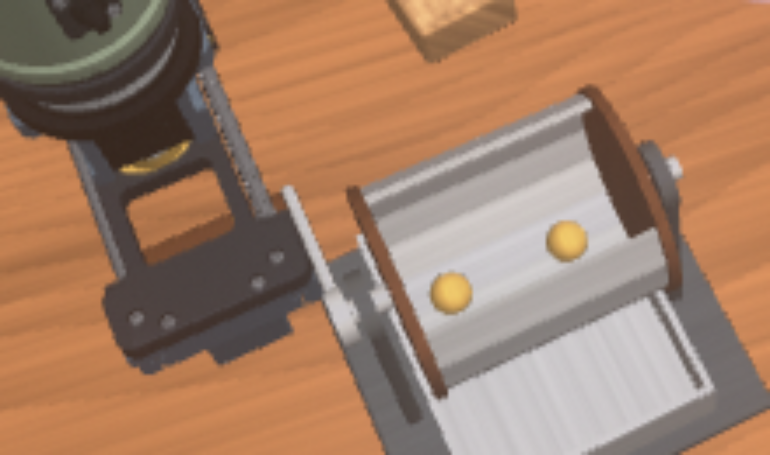

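The bar is seen between the open fingers, clear of the crank arm. Close.

servo_tool --steps '[[255,[0,0,0],[0,0,0]],[255,[0,0,0],[0,0,0]],[255,[0,0,0],[0,0,0]],[255,[0,0,0],[0,0,0]],[255,[0,0,0],[0,0,0]],[255,[0,0,0],[0,0,0]],[255,[0,0,0],[0,0,0]],[255,[0,0,0],[0,0,0]],[255,[0,0,0],[0,0,0]],[255,[0,0,0],[0,0,0]]]' --squeeze 15

```text
time_s: 5.0
ee_pos: [496.5, -318.4, 138.0]
ee_rot: [-180.0, 0.0, 97.2]
force: [-4.2, -1.5, 0.2]
gripper_width: 14.3
gripper_force: 3.8
```

```bash
python3 - <<'E'
import numpy as np
# shift steps (tool y, tool z) along the circle: tool y=+localx, z down
r=60;ph0=168.5
a=np.radians(np.linspace(ph0,0,41)); x=r*np.cos(a); z=r*np.sin(a)
print(np.c_[np.diff(x),-np.diff(z)].round(1).tolist())
E
```

```text
[[1.0, -4.3], [1.3, -4.2], [1.7, -4.1], [2.0, -4.0], [2.2, -3.8], [2.5, -3.6], [2.8, -3.4], [3.0, -3.2], [3.2, -3.0], [3.5, -2.7], [3.6, -2.5], [3.8, -2.2], [4.0, -1.9], [4.1, -1.6], [4.2, -1.3], [4.3, -1.0], [4.4, -0.7], [4.4, -0.4], [4.4, -0.0], [4.4, 0.3], [4.4, 0.6], [4.3, 0.9], [4.2, 1.2], [4.1, 1.5], [4.0, 1.8], [3.9, 2.1], [3.7, 2.4], [3.5, 2.7], [3.3, 2.9], [3.1, 3.2], [2.8, 3.4], [2.6, 3.6], [2.3, 3.8], [2.0, 3.9], [1.7, 4.1], [1.4, 4.2], [1.1, 4.3], [0.8, 4.3], [0.5, 4.4], [0.2, 4.4]]
```

servo_tool --steps '[[255,[0,1.0,-4.3],[0,0,0]],[255,[0,1.3,-4.2],[0,0,0]],[255,[0,1.7,-4.1],[0,0,0]],[255,[0,2.0,-4.0],[0,0,0]],[255,[0,2.2,-3.8],[0,0,0]],[255,[0,2.5,-3.6],[0,0,0]],[255,[0,2.8,-3.4],[0,0,0]],[255,[0,3.0,-3.2],[0,0,0]],[255,[0,3.2,-3.0],[0,0,0]],[255,[0,0,0],[0,0,0]]]' --squeeze 20

```text
time_s: 6.0
ee_pos: [510.7, -316.6, 172.9]
ee_rot: [-179.3, -0.0, 97.3]
force: [-16.4, -3.1, 7.6]
gripper_width: 13.2
gripper_force: 20.0
```

```bash
python3 - <<'E'
from h import *
s=state();print(s['ee_pos'],s['force'],s['gripper_width'],s['gripper_force'])
p=cams.grab_frame('scene'); c=p['color'][160:310,110:330,::-1]; cv2.imwrite('pics/b.png',cv2.resize(c,None,fx=3.5,fy=3.5))
E
```

```text
[ 510.69373579 -316.60605926  172.88854043] [-16.42900629  -3.11013318   7.64937643] 13.249685772385641 19.99997243285179
```

View pics/b.png

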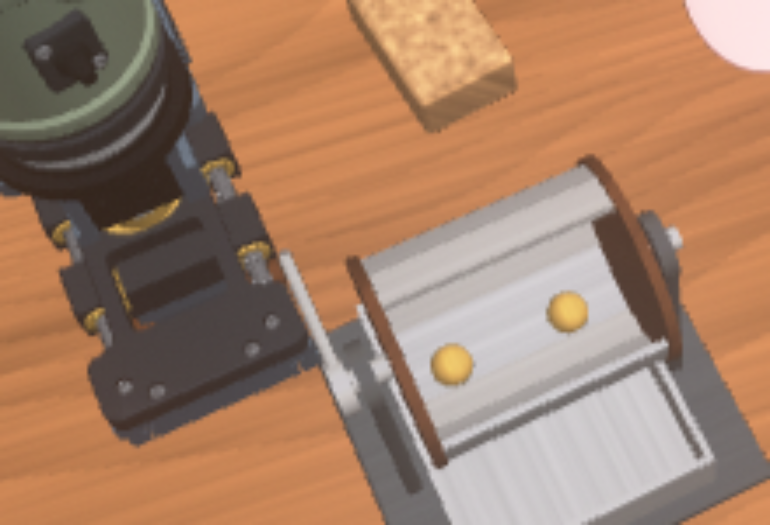

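```bash
cat >> h.py <<'E'
def loc(w,C=(541,-188),yaw=7.1):
    q=w.reshape(-1,3); q=q[~np.isnan(q[:,0])]; a=np.radians(yaw); d=q-np.array([*C,125])
    return np.c_[d[:,0]*np.cos(a)+d[:,1]*np.sin(a),-d[:,0]*np.sin(a)+d[:,1]*np.cos(a),d[:,2]]
E
python3 - <<'E'
from h import *
for n in['scene','top']:
    p=cams.grab_frame(n); q=loc(cloud(p))
    r=np.hypot(q[:,0],q[:,2]); an=np.degrees(np.arctan2(q[:,2],q[:,0]))%360
    d=(abs(q[:,1])<50)&(r<56)&(r>30)
    print(n,'radial profile:',[(b,int(np.median(r[d&(abs(an-b)<2.5)])),int((d&(abs(an-b)<2.5)).sum())) for b in range(0,360,5) if (d&(abs(an-b)<2.5)).sum()>5])
    for y0 in range(-104,-74,4):
        k=(q[:,1]>y0)&(q[:,1]<y0+4)&(r<80)&(q[:,2]>-30)
        k2=k&(r>25)
        if k2.sum()>5: print(y0,k2.sum(),np.median(an[k2]).round(1),np.percentile(r[k2],[5,95]).round())
E
```

```text
scene radial profile: [(0, 49, 35), (5, 47, 154), (10, 48, 6), (90, 50, 6), (95, 49, 202), (100, 49, 128), (105, 49, 143), (110, 49, 126), (115, 49, 118), (120, 49, 81), (125, 49, 81), (130, 49, 57), (135, 49, 74), (140, 49, 26), (155, 49, 6), (210, 44, 14), (215, 44, 130), (220, 45, 119), (225, 45, 126), (230, 45, 140), (235, 45, 135), (240, 44, 139), (245, 45, 139), (250, 45, 128), (255, 45, 98), (260, 44, 84), (265, 44, 85), (270, 45, 96), (275, 45, 106), (280, 44, 123), (285, 44, 153), (290, 45, 109), (295, 45, 103), (300, 45, 70), (305, 44, 72), (310, 44, 61), (315, 43, 8), (340, 49, 14), (345, 49, 39), (350, 48, 42), (355, 48, 46)]
-92 19 134.2 [57. 66.]
-88 69 131.6 [28. 66.]
-84 52 131.2 [27. 67.]
-76 7 302.9 [26. 33.]
top radial profile: [(0, 43, 14), (5, 45, 65), (10, 45, 19), (95, 50, 35), (100, 50, 92), (105, 50, 91), (110, 50, 91), (115, 51, 92), (120, 51, 76), (125, 51, 88), (130, 51, 72), (135, 51, 76), (140, 51, 68), (145, 51, 53), (150, 51, 47), (155, 51, 51), (160, 52, 40), (165, 51, 20), (170, 51, 20), (175, 51, 16), (180, 51, 17), (280, 44, 37), (285, 43, 62), (290, 43, 65), (295, 43, 60), (300, 42, 63), (305, 42, 54), (310, 43, 57), (315, 42, 59), (320, 43, 50), (325, 42, 43), (330, 42, 35), (335, 42, 45), (340, 42, 36), (345, 42, 22), (350, 42, 21), (355, 42, 19)]
-100 8 135.0 [63. 69.]
-96 10 135.7 [63. 70.]
-92 14 136.4 [61. 70.]
-88 13 133.2 [30. 70.]
-84 42 133.4 [28. 71.]
-80 19 135.7 [29. 66.]
```

```bash
python3 - <<'E'
import numpy as np
a=np.radians(np.linspace(139.7,0,31)); x=60*np.cos(a); z=60*np.sin(a)
print(np.c_[np.diff(x),-np.diff(z)].round(1).tolist())
E
```

```text
[[3.3, -3.6], [3.6, -3.3], [3.8, -3.0], [4.1, -2.7], [4.3, -2.3], [4.5, -2.0], [4.6, -1.6], [4.7, -1.2], [4.8, -0.9], [4.9, -0.5], [4.9, -0.1], [4.9, 0.3], [4.8, 0.7], [4.7, 1.1], [4.6, 1.5], [4.5, 1.9], [4.3, 2.2], [4.1, 2.6], [3.9, 2.9], [3.7, 3.2], [3.4, 3.5], [3.1, 3.8], [2.8, 4.0], [2.5, 4.2], [2.1, 4.4], [1.7, 4.6], [1.4, 4.7], [1.0, 4.8], [0.6, 4.8], [0.2, 4.9]]
```

servo_tool --steps '[[255,[0,1.3,-3.6],[0,0,0]],[255,[0,1.6,-3.3],[0,0,0]],[255,[0,2.3,-3.0],[0,0,0]],[255,[0,3.6,-2.7],[0,0,0]],[255,[0,4.3,-2.3],[0,0,0]],[255,[0,4.5,-2.0],[0,0,0]],[255,[0,4.6,-1.6],[0,0,0]],[255,[0,4.7,-1.2],[0,0,0]],[255,[0,4.8,-0.9],[0,0,0]],[255,[0,4.9,-0.5],[0,0,0]]]'

```text
time_s: 7.15
ee_pos: [550.9, -311.9, 194.9]
ee_rot: [-179.8, 0.1, 97.2]
force: [-7.4, -1.4, 4.9]
gripper_width: 13.6
gripper_force: 20.0
```

```bash
cat >> h.py <<'E'
def prof():
    s=state(); e=np.array(s['ee_pos']); print('tcp loc',loc(e).round(1),s['force'].round(1),s['gripper_width'],s['gripper_force'])
    for n in['scene','top']:
        p=cams.grab_frame(n); q=loc(cloud(p))
        r=np.hypot(q[:,0],q[:,2]); an=np.degrees(np.arctan2(q[:,2],q[:,0]))%360
        d=(abs(q[:,1])<50)&(r<56)&(r>30)
        print(n,[(b,int(np.median(r[k])),int(k.sum())) for b in range(0,360,4) for k in [d&(abs(an-b)<2)] if k.sum()>5])
        k=(q[:,1]>-92)&(q[:,1]<-80)&(r<80)&(r>25)&(q[:,2]>-40)
        print('arm',k.sum(),np.median(an[k]).round(1))
    return p
E
python3 -c "
from h import *
prof()"
```

```text
tcp loc [[  -5.5 -124.1   69.9]] [-7.4 -1.4  4.9] 13.63437498766849 19.99748021364212
scene [(48, 48, 12), (52, 49, 150), (56, 49, 147), (60, 49, 147), (64, 49, 153), (68, 49, 153), (72, 49, 147), (76, 49, 143), (80, 49, 141), (84, 49, 142), (88, 49, 139), (92, 49, 146), (96, 49, 117), (100, 49, 99), (104, 49, 108), (108, 49, 107), (112, 49, 113), (116, 50, 93), (120, 49, 51), (124, 49, 55), (128, 49, 62), (132, 49, 57), (136, 49, 52), (140, 49, 23), (264, 44, 47), (268, 45, 65), (272, 45, 74), (276, 45, 78), (280, 44, 110), (284, 44, 126), (288, 44, 88), (292, 45, 93), (296, 45, 72), (300, 45, 67), (304, 44, 50), (308, 44, 67), (312, 44, 48), (316, 45, 82), (320, 47, 131), (324, 46, 12)]
arm 118 89.3
top [(52, 48, 42), (56, 48, 50), (60, 49, 51), (64, 49, 63), (68, 49, 54), (72, 49, 55), (76, 50, 72), (80, 49, 70), (84, 49, 70), (88, 49, 73), (92, 50, 76), (96, 50, 74), (100, 51, 73), (104, 50, 72), (108, 50, 73), (112, 50, 72), (116, 51, 76), (120, 51, 64), (124, 50, 64), (128, 51, 68), (132, 51, 58), (136, 51, 60), (140, 51, 50), (144, 51, 40), (148, 51, 47), (152, 51, 39), (156, 51, 46), (160, 51, 27), (164, 51, 19), (168, 51, 10), (172, 51, 16), (176, 51, 13), (180, 51, 14)]
arm 48 95.6
```

servo_tool --steps '[[255,[0,4.9,-0.1],[0,0,0]],[255,[0,4.9,0.3],[0,0,0]],[255,[0,4.8,0.7],[0,0,0]],[255,[0,4.7,1.1],[0,0,0]],[255,[0,4.6,1.5],[0,0,0]],[255,[0,4.5,1.9],[0,0,0]],[255,[0,4.3,2.2],[0,0,0]],[255,[0,4.1,2.6],[0,0,0]],[255,[0,3.9,2.9],[0,0,0]],[255,[0,3.7,3.2],[0,0,0]]]'

```text
time_s: 8.25
ee_pos: [595.7, -306.5, 178.1]
ee_rot: [-179.9, 0.1, 97.2]
force: [-4.8, -2.9, 4.4]
gripper_width: 13.2
gripper_force: 20.0
```

```bash
python3 -c "
from h import *
prof()"
```

```text
tcp loc [[  39.6 -124.3   53.1]] [-4.8 -2.9  4.4] 13.21350611569315 19.998589754104614
scene [(4, 49, 67), (8, 49, 85), (12, 48, 85), (16, 48, 83), (20, 48, 87), (24, 49, 93), (28, 49, 129), (32, 49, 133), (36, 48, 126), (40, 48, 122), (44, 49, 136), (48, 49, 144), (52, 49, 149), (56, 49, 145), (60, 49, 151), (64, 49, 150), (68, 49, 154), (72, 49, 144), (76, 49, 139), (80, 48, 144), (84, 49, 144), (88, 49, 145), (92, 50, 135), (96, 49, 114), (100, 49, 115), (104, 49, 102), (108, 49, 106), (112, 49, 116), (116, 50, 80), (120, 49, 66), (124, 49, 59), (128, 49, 56), (132, 49, 60), (136, 49, 48), (140, 49, 11), (144, 49, 7), (152, 49, 8), (160, 50, 6)]
arm 85 51.7
top [(12, 47, 6), (20, 47, 8), (24, 47, 12), (28, 47, 17), (32, 47, 30), (36, 48, 28), (40, 48, 30), (44, 48, 30), (48, 49, 41), (52, 49, 50), (56, 49, 57), (60, 49, 47), (64, 49, 62), (68, 49, 59), (72, 49, 67), (76, 49, 60), (80, 49, 71), (84, 49, 74), (88, 49, 71), (92, 50, 71), (96, 50, 77), (100, 50, 76), (104, 50, 72), (108, 50, 74), (112, 51, 80), (116, 52, 62), (120, 51, 64), (124, 50, 68), (128, 51, 57), (132, 51, 66), (136, 51, 56), (140, 51, 47), (144, 51, 47), (148, 51, 39), (152, 51, 40), (156, 51, 44), (160, 51, 22), (164, 51, 18), (168, 51, 16), (172, 51, 16), (176, 51, 17), (180, 51, 10)]
arm 45 52.9
```

servo_tool --steps '[[255,[0,3.4,3.5],[0,0,0]],[255,[0,3.1,3.8],[0,0,0]],[255,[0,2.8,4.0],[0,0,0]],[255,[0,2.5,4.2],[0,0,0]],[255,[0,2.1,4.4],[0,0,0]],[255,[0,1.7,4.6],[0,0,0]],[255,[0,1.4,4.7],[0,0,0]],[255,[0,1.0,4.8],[0,0,0]],[255,[0,0.6,4.8],[0,0,0]],[255,[0,0.2,4.9],[0,0,0]]]'

```text
time_s: 9.35
ee_pos: [614.8, -304.0, 134.3]
ee_rot: [180.0, 0.1, 97.2]
force: [-4.3, -2.8, 5.1]
gripper_width: 13.2
gripper_force: 20.0
```

```bash
python3 - <<'E'
from h import *
prof()
p=cams.grab_frame('scene'); c=p['color'][160:330,110:340,::-1]; cv2.imwrite('pics/c.png',cv2.resize(c,None,fx=3.4,fy=3.4))
E
```

```text
tcp loc [[  58.9 -124.3    9.3]] [-4.3 -2.8  5.1] 13.237639179638094 20.000837445259094
scene [(0, 49, 23), (4, 49, 62), (8, 49, 86), (12, 48, 83), (16, 48, 91), (20, 48, 87), (24, 49, 90), (28, 49, 125), (32, 49, 129), (36, 48, 131), (40, 48, 129), (44, 49, 134), (48, 49, 135), (52, 49, 155), (56, 49, 151), (60, 49, 146), (64, 49, 152), (68, 49, 153), (72, 49, 143), (76, 49, 144), (80, 49, 147), (84, 49, 128), (88, 49, 146), (92, 49, 144), (96, 49, 110), (100, 49, 112), (104, 49, 104), (108, 49, 108), (112, 49, 106), (116, 50, 92), (120, 49, 57), (124, 49, 53), (128, 49, 61), (132, 49, 56), (136, 49, 54), (140, 50, 19), (340, 49, 14), (344, 49, 27), (348, 48, 33), (352, 48, 35), (356, 48, 33)]
arm 118 11.6
top [(8, 47, 9), (16, 47, 8), (20, 47, 7), (24, 47, 7), (28, 48, 12), (32, 48, 34), (36, 48, 30), (40, 48, 34), (44, 48, 32), (48, 49, 39), (52, 48, 54), (56, 48, 52), (60, 49, 48), (64, 49, 60), (68, 49, 55), (72, 50, 60), (76, 49, 74), (80, 50, 69), (84, 49, 69), (88, 50, 72), (92, 50, 69), (96, 50, 69), (100, 50, 67), (104, 51, 66), (108, 50, 66), (112, 51, 65), (116, 51, 69), (120, 51, 64), (124, 50, 57), (128, 51, 63), (132, 51, 61), (136, 51, 57), (140, 51, 51), (144, 51, 39), (148, 51, 42), (152, 51, 35), (156, 51, 35), (160, 51, 29), (164, 51, 12), (168, 51, 13), (172, 51, 9), (176, 51, 14), (180, 51, 12)]
arm 24 9.7
```

View pics/c.png

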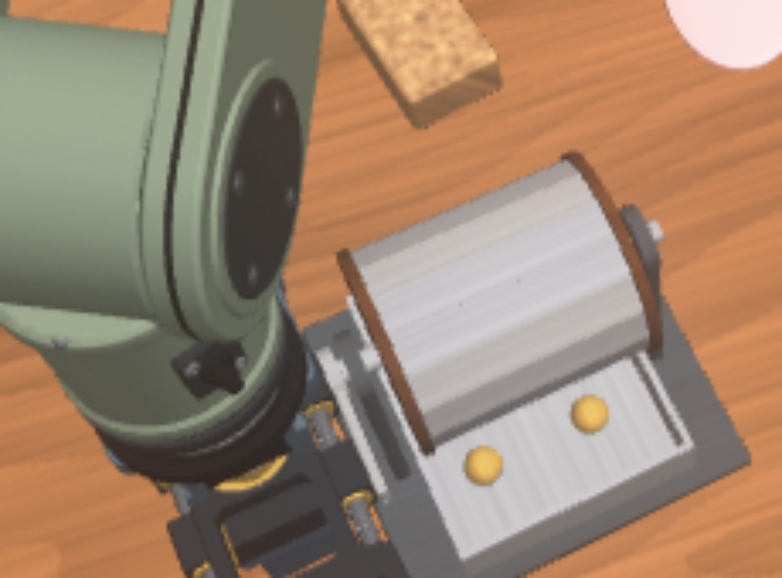

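Both balls lie in the tray (crop 485,465 and 590,412). Release and lift clear.

servo_tool --steps '[[0,[0,0,0],[0,0,0]],[0,[0,0,0],[0,0,0]],[0,[0,0,0],[0,0,0]],[0,[0,0,0],[0,0,0]],[0,[0,0,0],[0,0,0]],[0,[0,0,0],[0,0,0]],[0,[0,0,0],[0,0,0]],[0,[0,0,0],[0,0,0]],[0,[0,0,0],[0,0,0]],[0,[0,0,0],[0,0,0]]]'

```text
time_s: 10.5
ee_pos: [615.2, -303.3, 132.7]
ee_rot: [180.0, 0.0, 97.2]
force: [0.5, -0.7, -0.7]
gripper_width: 89.8
gripper_force: 0.0
```

servo_tool --steps '[[0,[0,0,-10],[0,0,0]],[0,[0,0,-15],[0,0,0]],[0,[0,0,-15],[0,0,0]],[0,[0,0,-20],[0,0,0]],[0,[0,0,-20],[0,0,0]],[0,[-20,-20,-15],[0,0,0]],[0,[-30,-20,0],[0,0,0]],[0,[-35,-20,0],[0,0,0]],[0,[-35,-20,0],[0,0,0]],[0,[-30,-20,0],[0,0,0]]]'

```text
time_s: 11.5
ee_pos: [534.1, -466.4, 228.7]
ee_rot: [180.0, 0.1, 97.2]
force: [0.6, -1.0, -0.8]
gripper_width: 90.9
gripper_force: 0.0
```

```bash
python3 - <<'E'
from h import *
s=state();print(s['time_s'],s['ee_pos'],s['force'])
for n in['scene','top']:
    p=cams.grab_frame(n); cv2.imwrite(f'pics/d_{n}.png',cv2.resize(p['color'][150:350,100:460,::-1],None,fx=2.2,fy=2.2)); q=loc(cloud(p))
    k=(q[:,1]<-100)&(q[:,1]>-156)&(q[:,0]>35)&(q[:,0]<90)&(q[:,2]>-50)&(q[:,2]<40)
    print(n,'bar',k.sum(),np.percentile(q[k],[2,50,98],0).round(1).tolist())
    k=(q[:,1]>-94)&(q[:,1]<-79)&(q[:,0]>20)&(q[:,0]<80)&(q[:,2]>-40)
    print('arm',k.sum(),np.polyfit(q[k][:,0],q[k][:,2],1).round(3),np.percentile(q[k],[2,50,98],0).round(1).tolist())
E
```

```text
11.5 [ 534.13659641 -466.44829938  228.68779886] [ 0.61294645 -1.03624724 -0.75350269]
scene bar 355 [[53.9, -152.1, 0.7], [62.2, -126.9, 8.9], [66.6, -101.3, 12.1]]
arm 165 [-0.02   9.342] [[22.0, -93.5, 0.5], [54.3, -85.5, 8.8], [66.5, -81.6, 11.7]]
top bar 136 [[50.8, -149.9, 3.4], [56.5, -125.3, 9.8], [64.1, -101.4, 14.1]]
arm 89 [0.047 6.681] [[21.4, -93.1, -1.7], [50.0, -82.7, 9.3], [63.9, -79.3, 14.3]]
```

View pics/d_scene.png

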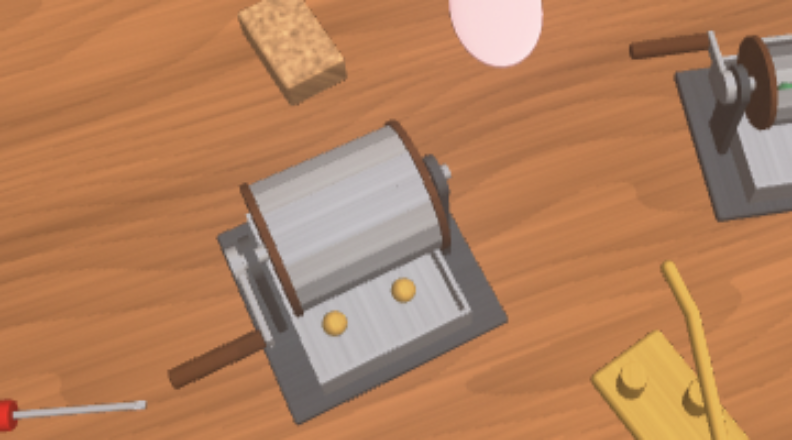

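Everything is clear; the handle seems a few mm high. I'll fit bar and drum cylinders for the relative angle.

```bash
cat > fit.py <<'E'
from h import *
from scipy.optimize import least_squares
def fit(q,r,g):
    return least_squares(lambda a:np.hypot(q[:,0]-a[0],q[:,2]-a[1])-r,g,loss='soft_l1',f_scale=1).x
for n in['scene','top']:
    p=cams.grab_frame(n); q=loc(cloud(p)); r=np.hypot(q[:,0],q[:,2])
    d=fit(q[(abs(q[:,1])<50)&(r>44)&(r<54)&(q[:,2]>0)],49,[0,0])
    o=[]
    for y0,y1 in[(-152,-135),(-135,-118),(-118,-101)]:
        k=(q[:,1]<y1)&(q[:,1]>y0)&(abs(q[:,0]-60)<14)&(abs(q[:,2]-4)<20)
        o.append(fit(q[k],7,[59,3]))
    b=np.mean(o,0); print(n,'axis',d.round(1),'bar',np.round(o,1).tolist(),'angle',np.degrees(np.arctan2(*(b-d)[::-1])).round(1),'rad',np.hypot(*(b-d)).round(1))
E
python3 fit.py
```

```text
scene axis [-0.2  0.5] bar [[59.5, 3.0], [59.3, 3.2], [59.5, 3.1]] angle 2.4 rad 59.7
top axis [-2.1  1.3] bar [[57.5, 4.0], [57.7, 5.1], [57.4, 4.4]] angle 3.1 rad 59.7
```

servo_tool --steps '[[255,[25,17,0],[0,0,0]],[255,[25,17,0],[0,0,0]],[255,[25,17,0],[0,0,0]],[255,[25,17,0],[0,0,0]],[255,[25,16,0],[0,0,0]],[255,[25,16,0],[0,0,0]],[255,[0,0,15],[0,0,0]],[255,[0,0,15],[0,0,0]],[255,[0,0,15],[0,0,0]],[255,[0,0,15],[0,0,0]]]'

```text
time_s: 12.7
ee_pos: [615.9, -301.2, 167.8]
ee_rot: [180.0, -0.0, 97.4]
force: [-0.1, 0.2, -0.2]
gripper_width: 14.2
gripper_force: 0.0
```

servo_tool --steps '[[255,[0,0,6],[0,0,0]],[255,[0,0,4],[0,0,0]],[255,[0,0,2],[0,0,0]],[255,[0,0,1],[0,0,0]],[255,[0,0,1],[0,0,0]],[255,[0,0,1],[0,0,0]],[255,[0,0,0],[0,0,0]],[255,[0,0,0],[0,0,0]],[255,[0,0,0],[0,0,0]],[255,[0,0,0],[0,0,0]]]'

```text
time_s: 13.7
ee_pos: [615.5, -303.6, 152.9]
ee_rot: [179.9, 0.0, 97.2]
force: [2.6, 0.4, 2.3]
gripper_width: 0.5
gripper_force: 1.2
```

```bash
python3 -c "
from h import *
s=state();print(s['ee_pos'],s['force'],loc(np.array(s['ee_pos'])))"
```

```text
[ 615.50169724 -303.6096413   152.89719122] [2.58368263 0.42381222 2.27144601] [[  59.64089121 -123.93165919   27.89719122]]
```

Contact of about 2.5 N was made at the intended height. Lift off, move aside and measure.

servo_tool --steps '[[255,[0,0,-5],[0,0,0]],[255,[0,0,-15],[0,0,0]],[255,[0,0,-20],[0,0,0]],[255,[0,0,-20],[0,0,0]],[255,[0,0,-20],[0,0,0]],[255,[-30,-20,0],[0,0,0]],[255,[-35,-25,0],[0,0,0]],[255,[-35,-25,0],[0,0,0]],[255,[-35,-25,0],[0,0,0]],[255,[-15,-5,0],[0,0,0]]]'

```text
time_s: 14.7
ee_pos: [531.4, -468.1, 232.2]
ee_rot: [-179.8, 0.0, 97.0]
force: [0.3, 1.0, 0.7]
gripper_width: 0.4
gripper_force: 0.0
```

```bash
python3 fit.py; python3 -c "
from h import *
p=cams.grab_frame('scene');w=cloud(p)
for d in look_for(p,'ball1'): print(d, w[int(d['at'][1]),int(d['at'][0])].round())"
```

```text
scene axis [-0.2  0.5] bar [[59.4, -1.5], [59.7, -1.5], [59.6, -1.4]] angle -1.9 rad 59.8
top axis [-2.2  1.4] bar [[57.7, -0.4], [57.3, 0.0], [57.9, -0.5]] angle -1.6 rad 59.8
{'at': [282.0, 277.8], 'confidence': 0.58} [ 566. -159.   34.]
```

```bash
python3 -c "
from h import *
print(ticket.job_done())"
```

```text
the job is handed in; nothing more can be done
None
```

The longer drum now faces slot down, within about 2° by my camera fit. Both brass balls are in its tray, the handle is released, the arm stands clear, and I did not touch the shorter drum. I handed the job in at about 15 s of the 40 s; no verdict came back.

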